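# Take the incubator pile apart into its trays

## Task

Take the pile on the foam rack apart from the top down, one thing at a time, and set each thing flat on the floor of the steel tray of its own shape and size: the small round dish, the larger round dish, the square dish, and last the foam rack itself in the long tray. Keep everything level, set it down without dropping it, and leave the small black-capped bottle and the tally counter where they stand.

Things in the scene. Friction and masses are not known exactly. Their poses are not given: they have to be found in the camera images.
- small_dish: covered round culture dish of opaque amber-brown plastic, diameter 34 mm, height 16 mm, 40 g; the lid is fixed on, with a flat top. It starts on top of the larger round dish, roughly centred. Origin at the centre of its underside, z up
- round_dish: covered round culture dish of opaque amber-brown plastic, diameter 50 mm, height 18 mm, 40 g; the lid is fixed on, with a flat top. It starts on one end of the foam rack (either end), with the small dish on it. Origin at the centre of its underside, z up
- square_dish: covered square culture dish of opaque amber-brown plastic, 50 x 50 mm, height 18 mm, 40 g; the lid is fixed on, with a flat top. It starts on the other end of the foam rack, turned a little against it. Origin at the centre of its underside, x and y along its sides, z up
- rack: white polystyrene tube rack (no tubes in it), 62 mm along its x, 135 mm along its y, 28 mm high, 50 g, flat top with ten square holes. It starts on the work surface as the base of the pile: the dish centres stand about 36 mm from its centre along its y, one each way. Take it across the 62 mm side at mid-length. Origin at the centre of its underside, z up
- small_tray: fixed shallow brushed-steel round tray lying on the work surface, inside 48 (diameter) mm, wall 3 mm thick, 7 mm high outside, floor 2.5 mm thick (so the wall stands 4.5 mm above the floor). Origin at the centre of its underside, z up. Place of the small round dish
- round_tray: fixed shallow brushed-steel round tray lying on the work surface, inside 66 (diameter) mm, wall 3 mm thick, 7 mm high outside, floor 2.5 mm thick (so the wall stands 4.5 mm above the floor). Origin at the centre of its underside, z up. Place of the larger round dish
- square_tray: fixed shallow brushed-steel square tray lying on the work surface, inside 66 x 66 mm, wall 3 mm thick, 7 mm high outside, floor 2.5 mm thick (so the wall stands 4.5 mm above the floor). Origin at the centre of its underside, z up, x and y along its sides. Place of the square dish, which must be turned to fit
- rack_tray: fixed shallow brushed-steel long tray lying on the work surface, inside 80 (along its x) by 155 (along its y) mm, wall 3 mm thick, 7 mm high outside, floor 2.5 mm thick (so the wall stands 4.5 mm above the floor). Origin at the centre of its underside, z up. Place of the foam rack, whose long side goes along the tray's long side, either way round
- oil_bottle: bystander: small dark glass bottle with a black cap, diameter 26 mm, 62 mm high, standing loose. Origin at the centre of its underside; not to be moved
- tally: bystander: round metal tally counter, 52 mm across, 22 mm high, lying loose. Origin at the middle of its underside; not to be moved
Not all that is in view belongs to the job. Leave any white look-alike of the small_dish alone. What is shaped like the small_tray but turquoise is not meant.

How it is judged:
At the end, for the whole second after the job is handed in: Each thing lies flat (within about 2 degrees) and at rest on the floor of its own tray (underside within 2 mm of the tray floor), released: the small dish within 11 mm of its tray's centre, the larger round dish within 12 mm, the square dish within 14 mm, the foam rack within 16 mm (horizontal distance between small_dish and small_tray below 0.011 m and z of small_dish in the frame of small_tray between 0.0005 and 0.0045 m and angle between each of small_dish, round_dish, square_dish, rack's own z axis and vertical below 0.04 rad and linear speed of each of small_dish, round_dish, square_dish, rack below 0.02 m/s and angular speed of each of small_dish, round_dish, square_dish, rack below 0.2 rad/s and horizontal distance between round_dish and round_tray below 0.012 m and z of round_dish in the frame of round_tray between 0.0005 and 0.0045 m and horizontal distance between square_dish and square_tray below 0.014 m and z of square_dish in the frame of square_tray between 0.0005 and 0.0045 m and horizontal distance between rack and rack_tray below 0.016 m and z of rack in the frame of rack_tray between 0.0005 and 0.0045 m); the robot touches nothing.
It fails at once if a dish or the rack is tipped more than about 30 degrees (angle between any of small_dish, round_dish, square_dish, rack's own z axis and vertical above 0.52 rad).
It fails at once if a dish or the rack is dropped: it moves faster than 0.5 m/s without being held ((linear speed of small_dish above 0.5 m/s and contact force between the fingers and small_dish below 0.01 N) or (linear speed of round_dish above 0.5 m/s and contact force between the fingers and round_dish below 0.01 N) or (linear speed of square_dish above 0.5 m/s and contact force between the fingers and square_dish below 0.01 N) or (linear speed of rack above 0.5 m/s and contact force between the fingers and rack below 0.01 N)).
It fails at once if a thing is carried off (more than 60 mm) with another still standing on it ((distance of rack from where it was at the start of the episode above 0.06 m and horizontal distance between round_dish and rack below 0.08 m and z of round_dish in the frame of rack between 0.02 and 0.036 m) or (distance of rack from where it was at the start of the episode above 0.06 m and horizontal distance between square_dish and rack below 0.08 m and z of square_dish in the frame of rack between 0.02 and 0.036 m) or (distance of round_dish from where it was at the start of the episode above 0.06 m and horizontal distance between small_dish and round_dish below 0.035 m and z of small_dish in the frame of round_dish between 0.01 and 0.026 m)).
It fails at once if the small black-capped bottle or the tally counter is pushed more than 30 mm or knocked over (distance of any of oil_bottle, tally from where it was at the start of the episode above 0.03 m or angle between oil_bottle's own z axis and vertical above 0.5 rad).
It also fails if it takes over 80 s, if anything falls off the work surface, if the arm or the gripper's body presses on something with over 40 N, if the wrist force passes 120 N, or if a joint passes its speed limit or range.

## Robot

A 6-joint arm with a two-finger parallel gripper is mounted at the origin on a cart in front of the work surface, level with it; the furniture and walls round the work are solid. World frame = base frame: x ahead of the robot, y to its left, z up, the work surface at z = 0. Lengths are in m, angles in rad, forces in N, time in s.
With the tool pointing down it reaches from about 0.275 to 0.75 m from the base axis. Payload 10.2 kg.
Tool frame: the origin (TCP) lies at the very end of the fingers, on their centre line; the grasp point (between the pads) lies 19 mm behind it; z points along the fingers, y is the line along which they close (so a half turn about z gives the same grasp; the last joint's range is limited). The gripper opens to 85 mm and grips with 20 to 120 N. Pads are 22 mm wide; open, the fingers measure 114 mm over their backs; the gripper's body (76 mm by 85 mm) begins 54 mm behind the grasp point. The pads swing forward as they close: fully open they stand 13 mm farther back than shut.
Start: joints at [1.084, 0.313, 1.498, -0, 1.331, -0.223], TCP at [0.137, 0.507, 0.231] pointing down, gripper open.
Joint ranges: [-2.94, 2.94], [-0.97, 2.17], [0.19, 2.56], [-1.23, 4.37], [0.02, 3.11], [-2.88, 2.88]. Speed limits (rad/s): [2.39, 2.39, 3.01, 3.14, 3.14, 3.14].

## Interface

Orientations are given as a unit quaternion [x, y, z, w].
In Python, from workcell import ctrl gives the robot as it stands.
- The arm moves only by the tool jog_arm, called after ">>>" by a JSON object that holds its "api" and its "payload". Schema: {"type":"object","properties":{"rows":{"type":"array","items":{"type":"object","properties":{"x":{"type":"number"},"y":{"type":"number"},"z":{"type":"number"},"yaw":{"type":"number"}},"additionalProperties":false},"minItems":1,"maxItems":12},"jaw":{"type":"number"},"force":{"type":"number"},"only":{"type":"string"},"quiet":{"type":"boolean"},"lines":{"type":"string"}},"required":["rows"],"additionalProperties":false}. rows is a list of rows, 1 to 12 of them, each an object with the fields x, y, z (the shift in shares of the most that a row can go, 1 being 62.5 mm), yaw (a turn about the tool's z in fractions of the full range, 1 being 2 pi rad); a field left out counts as zero; each row shifts and turns the commanded pose from where the row before left it, along the tool's axes as they then stand; what a row does not reach is not made up. A row lasts 1/8 s, in which the tool goes at most 0.0625 m and 0.188 rad, less where a joint would pass 70% of its speed; a pose out of reach is approached as far as the arm can. jaw is the finger opening in m, set as the call begins (left out keeps the last). The fingers move at their own pace and stop on an object; force is the grip in N (left out, the last holds). Time passes only in rows, so rows that do not move let the fingers close. The tool returns the time, the measured TCP pose, the force, the opening and the grip force at its end. only (a regular expression) keeps the lines of the reply that match it, lines (a string "A,B") keeps lines A to B, and quiet returns only ok. Shift and turn numbers lie between -1 and 1, and a call with a number outside is refused. Input that does not fit is refused with a message, and nothing moves.
- ctrl.observe(): the state, without advancing time (a new reading comes with each control period).
- ctrl.get_image(name): name is "scene" or "side" or "wrist"; returns the picture (420x560x3 uint8, red, green, blue); there is no depth.
- ctrl.calibration(name): a dict with "camera_matrix" (3x3 intrinsics, pixels), "R" (3x3) and "t" (3): a world point X has camera coordinates R X + t. Camera axes: x right, y down, z forward; pixel columns grow to the right and rows downward; lengths in m; the calibration is good to about 2 mm. A picture is of the moment at which its call begins: read the wrist's pose just before it. calibration takes no time and is no camera call; for the wrist camera it gives the pose at the moment of the call.
- ctrl.job_done(): hands the job in; it is judged then, once.
The state is a dict: "clock": time; "joints": joint angles; "joint_vel": joint speeds; "effort": joint torques, N m; "position": TCP position; "ee_rot": TCP orientation; "contact_force": force on the tool from outside, world axes, zero at the start; "torque": the same for the moment, N m; "finger_gap": finger opening in m; "grasp_force": force on a finger pad.
Only numpy, scipy, OpenCV 4.12 (cv2) and the standard library are available. Lean on these libraries where they do the work, as an engineer would, in place of code of your own. Each camera call takes 0.05 s, during which the arm holds its last target. There are 200 camera calls.

## Working session

There is one attempt and no reset: what is moved stays moved. The work goes in short steps, Python scripts to look and compute and a tool call to move; the robot and the scene stay as the last step left them, time stands still between calls to the robot, and variables do not carry over. Pictures are saved under pics/ and viewed, at most 15 in all, crops included, and the job is handed in when it is done.

```bash
ls; mkdir -p pics; python3 - <<'E'
from workcell import ctrl
import cv2
o=ctrl.observe(); print(o)
for n in("scene","side"):
    cv2.imwrite(f"pics/{n}0.png",ctrl.get_image(n)[:,:,::-1]); c=ctrl.calibration(n); print(n,c)
E
```

```text
pics
{'clock': 0.0, 'joints': array([ 1.08360510e+00,  3.13453101e-01,  1.49846224e+00,  3.90700701e-05,
        1.33100965e+00, -2.23396178e-01]), 'joint_vel': array([ 0.00109464,  0.00214927, -0.00215382,  0.00024832,  0.0010117 ,
       -0.00105341]), 'effort': array([ 1.01393875e-03, -4.12285924e+01, -2.59725237e+01, -1.93125734e-04,
        4.30302156e-03,  7.20641765e-06]), 'position': array([0.13676395, 0.50659718, 0.23072403]), 'ee_rot': array([ 1.31520005e-01,  9.91313293e-01, -6.17959464e-04, -2.49524132e-04]), 'contact_force': array([-0.05382905, -0.81297083, -0.38440091]), 'torque': array([-0.01507315, -0.02792652,  0.03008127]), 'grasp_force': 0.0, 'finger_gap': 0.08531503595912583}
scene {'camera_matrix': array([[405.91931111,   0.        , 277.5638432 ],
       [  0.        , 405.91931111, 205.95591547],
       [  0.        ,   0.        ,   1.        ]]), 'R': array([[-0.88212442, -0.47047489, -0.02258052],
       [-0.25597516,  0.51908442, -0.81549254],
       [ 0.39538996, -0.71358584, -0.57832693]]), 't': array([0.52453188, 0.19554589, 0.82866216])}
side {'camera_matrix': array([[448.55878877,   0.        , 279.31564464],
       [  0.        , 448.55878877, 209.84387469],
       [  0.        ,   0.        ,   1.        ]]), 'R': array([[ 0.88046454, -0.47401941,  0.00937032],
       [-0.37867944, -0.71499333, -0.58769586],
       [ 0.28527896,  0.51389701, -0.80902767]]), 't': array([-0.5025219 ,  0.26619748,  1.1481869 ])}
```

View pics/scene0.png

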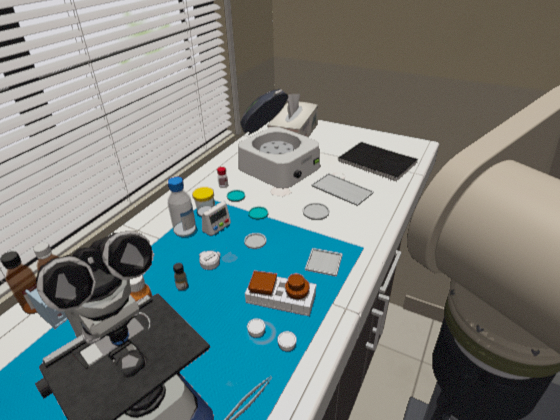

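View pics/side0.png

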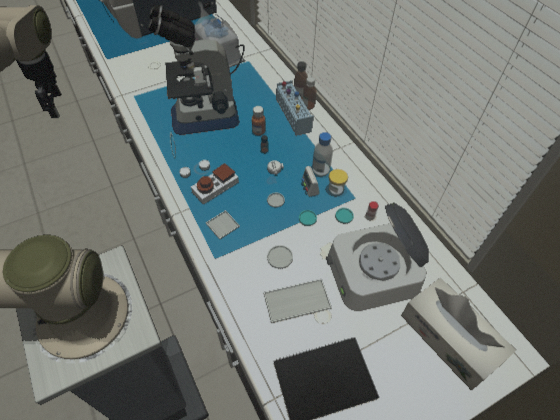

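The scene view shows the pile: rack (281,293), square dish (263,282), and the small dish on the round dish (297,287). The trays are small (255,240), round (316,211), square (323,261) and long (342,188).

Things that could be confused:
- **Small dish:** amber one at (297,285), against white look-alikes at (256,327) and (287,340). I choose the amber one.
- **Small tray:** steel one at (255,240), against turquoise ones at (258,213) and (236,196). I choose the steel one.
- **Bottle and tally, left alone:** (180,277) and (209,259).

```bash
cat > h.py <<'E'
from workcell import ctrl
import numpy as np, cv2
def ray(n,uv,z,c=None):
    c=c or ctrl.calibration(n); K,R,t=c["camera_matrix"],c["R"],c["t"]
    d=R.T@np.linalg.inv(K)@np.array([uv[0],uv[1],1.]); o=-R.T@t
    return o+d*(z-o[2])/d[2]
def proj(c,X):
    p=c["camera_matrix"]@(c["R"]@np.array(X)+c["t"]); return p[:2]/p[2]
def yaw():
    from scipy.spatial.transform import Rotation as Ro
    o=ctrl.observe(); return o["position"],Ro.from_quat(o["ee_rot"]).as_matrix()
E
python3 - <<'E'
from h import *
np.set_printoptions(precision=3,suppress=True)
S=dict(small_dish=((297,282),(206,182),.062),square=((263,279),(224,171),.046),small_tray=((255,240),(276,200),.005),round_tray=((316,211),(280,257),.005),square_tray=((323,261),(223,224),.005),rack_tray=((342,188),(297,301),.005),bottle=((179,268),(264,138),.062),tally=((209,257),(275,166),.022),wh1=((256,325),(185,171),.016),wh2=((287,338),(204,163),.016))
for k,(a,b,z) in S.items(): print(k,ray("scene",a,z)[:2],ray("side",b,z)[:2])
p,R=yaw(); print(p,R)
c=ctrl.calibration("wrist"); print(c["camera_matrix"],"cam in tool",R.T@(-c["R"].T@c["t"]-p),"\n",c["R"]@R)
E
```

```text
small_dish [0.43  0.223] [0.435 0.206]
square [0.503 0.233] [0.504 0.234]
small_tray [0.608 0.093] [0.607 0.089]
round_tray [ 0.523 -0.085] [ 0.523 -0.092]
square_tray [0.43  0.087] [0.429 0.083]
rack_tray [ 0.501 -0.223] [ 0.5   -0.229]
bottle [0.666 0.298] [0.67  0.289]
tally [0.661 0.209] [0.662 0.198]
wh1 [0.471 0.32 ] [0.404 0.317]
wh2 [0.404 0.319] [0.469 0.32 ]
[0.137 0.507 0.231] [[-0.965  0.261 -0.001]
 [ 0.261  0.965 -0.001]
 [ 0.    -0.001 -1.   ]]
[[371.324   0.    273.452]
 [  0.    371.324 205.358]
 [  0.      0.      1.   ]] cam in tool [ 0.081  0.    -0.142] 
 [[-0.     1.     0.   ]
 [-0.949 -0.    -0.315]
 [-0.315 -0.     0.949]]
```

The manual's scale: shifts go in shares of 62.5 mm and turns go in shares of 2 pi rad. Converting my numbers, -0.053 m is -0.848, -0.05 m is -0.8.

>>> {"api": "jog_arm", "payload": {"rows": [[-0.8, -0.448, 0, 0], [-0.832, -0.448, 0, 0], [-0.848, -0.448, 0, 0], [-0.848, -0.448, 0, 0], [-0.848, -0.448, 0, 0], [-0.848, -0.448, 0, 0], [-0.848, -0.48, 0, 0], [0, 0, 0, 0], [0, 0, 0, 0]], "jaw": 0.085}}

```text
refused: rows[0]: [-0.8, -0.448, 0, 0] is not of type 'object' (schema: type "object"). Nothing was moved.
```

The call was refused and nothing moved: it wants a list of objects with named fields. Same move again in that form.

>>> {"api": "jog_arm", "payload": {"rows": [{"x":-0.8, "y":-0.448}, {"x":-0.832, "y":-0.448}, {"x":-0.848, "y":-0.448}, {"x":-0.848, "y":-0.448}, {"x":-0.848, "y":-0.448}, {"x":-0.848, "y":-0.448}, {"x":-0.848, "y":-0.48}, {}, {}], "jaw": 0.085}}

```text
clock: 1.23
position: [0.4391, 0.2202, 0.231]
ee_rot: [0.132, 0.991, -0.0, -0.0]
contact_force: [0.6, -0.3, 0.3]
finger_gap: 0.0849
grasp_force: 0.0
```

```bash
python3 - <<'E'
from h import *
cv2.imwrite("pics/w1.png",ctrl.get_image("wrist")[:,:,::-1])
E
```

```text
(no output)
```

View pics/w1.png

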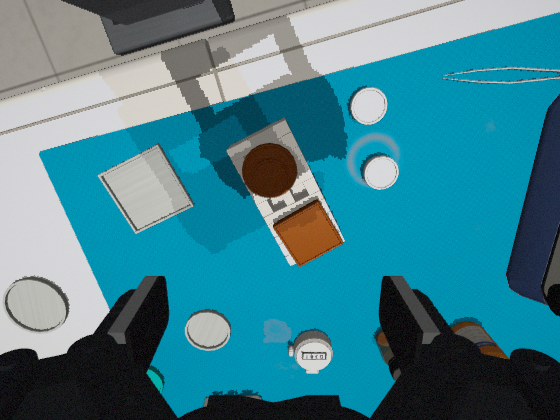

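The wrist view shows the amber round stack at (270,170) and the square dish at (309,232) on the white rack. The square tray is at (146,188), the small steel tray at (208,330), the round tray at (37,303), the tally at (313,350), and the white dishes at (369,105) and (380,172).

```bash
python3 - <<'E'
from h import *
np.set_printoptions(precision=4,suppress=True)
im=cv2.imread("pics/w1.png"); hsv=cv2.cvtColor(im,cv2.COLOR_BGR2HSV)
m=cv2.inRange(hsv,(0,120,30),(20,255,255)); m[:100]=0;m[275:]=0
cs,_=cv2.findContours(m,cv2.RETR_EXTERNAL,cv2.CHAIN_APPROX_NONE)
for c in cs:
    if cv2.contourArea(c)>500:
        print(cv2.contourArea(c),cv2.boundingRect(c),cv2.minAreaRect(c),cv2.fitEllipse(c))
crop=im[110:275,210:360].astype(float)
g=np.clip(255*(crop/255)**0.5,0,255).astype(np.uint8)
cv2.imwrite("pics/w1c.png",cv2.resize(g,None,fx=3.6,fy=3.6,interpolation=cv2.INTER_CUBIC))
E
```

```text
2540.5 (273, 200, 70, 67) ((307.16156005859375, 233.40773010253906), (51.22633743286133, 53.21089553833008), 60.2551155090332) ((307.587158203125, 232.82814025878906), (57.7949104309082, 60.92536926269531), 91.12041473388672)
2241.0 (242, 143, 55, 55) ((269.0, 170.00001525878906), (53.66563034057617, 53.66563034057617), 26.56505012512207) ((269.0914611816406, 169.920166015625), (53.066959381103516, 53.80437088012695), 89.533203125)
```

View pics/w1c.png

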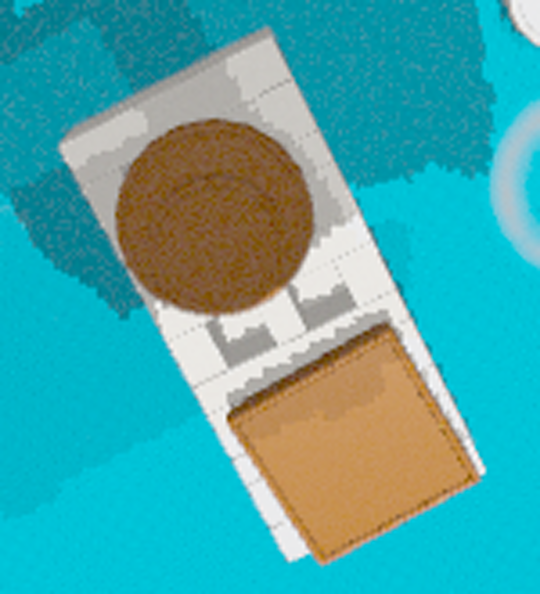

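The crop confirms it: the small dish's amber lid (visible arc near crop (220,175)) sits concentric-ish on the round dish. The square dish is turned slightly against the rack.

```bash
python3 - <<'E'
from h import *
np.set_printoptions(precision=4,suppress=True)
W=lambda u,v,z:ray("wrist",(u,v),z)[:2]
C=lambda x,y,z:W(210+x/3.6,110+y/3.6,z)
print("round",W(269.1,169.9,.046),"small",C(222,240,.062))
q=[C(x,y,.046) for x,y in((230,418),(392,330),(480,478),(322,560))]
print("sq",np.mean(q,0),[np.degrees(np.arctan2(*(b-a)[::-1])) for a,b in zip(q,q[1:]+q[:1])],[np.linalg.norm(b-a) for a,b in zip(q,q[1:]+q[:1])])
r=[C(x,y,.028) for x,y in((60,148),(270,30),(485,470),(290,560))]
print("rack",np.array(r),[np.degrees(np.arctan2(*(b-a)[::-1])) for a,b in zip(r,r[1:]+r[:1])],[np.linalg.norm(b-a) for a,b in zip(r,r[1:]+r[:1])])
im=cv2.imread("pics/w1.png")
# trays seen here: grey, not blue
hsv=cv2.cvtColor(im,cv2.COLOR_BGR2HSV); m=cv2.inRange(hsv,(0,0,60),(180,90,255))
for n,(x0,y0,x1,y1) in dict(sqt=(90,140,200,240),smt=(180,305,235,355)).items():
    k=np.zeros_like(m);k[y0:y1,x0:x1]=m[y0:y1,x0:x1]
    c=max(cv2.findContours(k,0,1)[0],key=cv2.contourArea); rr=cv2.minAreaRect(c); e=cv2.fitEllipse(c)
    b=[W(*p,.007) for p in cv2.boxPoints(rr)]
    print(n,rr,"rect",W(*rr[0],.007),"ell",W(*e[0],.007),[np.degrees(np.arctan2(*(y-x)[::-1])) for x,y in zip(b,b[1:])],[np.linalg.norm(y-x) for x,y in zip(b,b[1:])])
S=ctrl.get_image("scene");s=S[260:320,235:330,::-1]
s2=ctrl.get_image("side")[155:210,180:260,::-1]
f=lambda a:cv2.resize(np.clip(255*(a/255.)**.6,0,255).astype(np.uint8),(400,280),interpolation=cv2.INTER_CUBIC)
cv2.imwrite("pics/ss.png",np.hstack([f(s),f(s2)]))
E
```

```text
round [0.4318 0.2185] small [0.4347 0.2202]
sq [0.5024 0.2385] [np.float64(105.17529003657455), np.float64(16.091288115648844), np.float64(-74.73778512102707), np.float64(-163.93803403262723)] [np.float64(0.04823788639498023), np.float64(0.048487854949573805), np.float64(0.04826162625781888), np.float64(0.048560692199753494)]
rack [[0.4081 0.1836]
 [0.3933 0.2438]
 [0.5261 0.2719]
 [0.5391 0.212 ]] [np.float64(103.83599624566573), np.float64(11.93142850193996), np.float64(-77.70485692819376), np.float64(-167.77853676538996)] [np.float64(0.06198053181694771), np.float64(0.13570969880122322), np.float64(0.06126900839834059), np.float64(0.1340404361477081)]
sqt ((145.61517333984375, 189.67904663085938), (71.85191345214844, 71.85192108154297), 62.44719314575195) rect [0.4273 0.088 ] ell [0.4264 0.0888] [np.float64(101.27587850104334), np.float64(8.115561046076259), np.float64(-77.15739775034436)] [np.float64(0.07551727903752002), np.float64(0.07177933547152605), np.float64(0.0800839234040186)]
smt ((207.5, 330.0), (40.0, 45.0), 90.0) rect [0.606  0.0957] ell [0.6057 0.0958] [np.float64(74.9329560223402), np.float64(-17.179709345112293), np.float64(-105.06548359936946)] [np.float64(0.051612643771907385), np.float64(0.05551223511266265), np.float64(0.05372521214581732)]
```

View pics/ss.png

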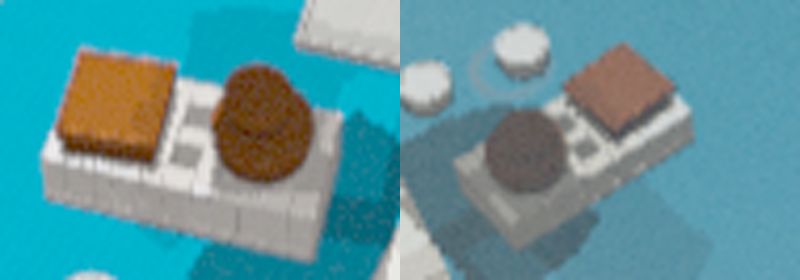

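```bash
python3 - <<'E'
from h import *
np.set_printoptions(precision=2,suppress=True)
a=np.linspace(0,6.28,90)
c=ctrl.calibration("scene")
def ext(x,y,r,z):
    P=np.array([proj(c,(x+r*np.cos(t),y+r*np.sin(t),z)) for t in a]); return P.min(0),P.max(0)
for p in((.4347,.2202),(.4315,.22),(.438,.2202)): print(p,"small",ext(*p,.017,.062))
print("round top",ext(.4316,.2193,.025,.046),"bot",ext(.4316,.2193,.025,.028))
im=cv2.cvtColor(ctrl.get_image("scene"),cv2.COLOR_RGB2HSV)
m=cv2.inRange(im,(0,120,30),(20,255,255))
for v in range(270,304): 
    u=np.nonzero(m[v,278:325])[0]+278
    if len(u): print(v,u.min(),u.max(),end="; ")
E
```

```text
(0.4347, 0.2202) small (array([287.15, 274.24]), array([304.26, 286.69]))
(0.4315, 0.22) small (array([288.63, 274.69]), array([305.76, 287.17]))
(0.438, 0.2202) small (array([285.68, 273.72]), array([302.75, 286.12]))
round top (array([284.82, 277.25]), array([309.72, 295.65])) bot (array([284.93, 283.4 ]), array([309.51, 301.88]))
275 292 299; 276 290 301; 277 290 302; 278 289 303; 279 289 303; 280 289 304; 281 288 306; 282 287 307; 283 286 307; 284 285 308; 285 285 308; 286 285 308; 287 286 308; 288 286 308; 289 287 308; 290 287 308; 291 287 308; 292 287 307; 293 287 306; 294 288 306; 295 289 305; 296 290 304; 297 291 303; 298 294 299;
```

In the tool's units: 0.05 m is 0.8, 0.04 m is 0.64.

>>> {"api": "jog_arm", "payload": {"rows": [{"x":0.08, "y":-0.016, "z":0.8}, {"z":0.8}, {"z":0.64}, {"z":0.32}, {}, {}], "jaw": 0.055}}

```text
clock: 2.17
position: [0.4349, 0.2208, 0.0723]
ee_rot: [0.131, 0.991, 0.0, 0.001]
contact_force: [-0.0, 0.7, -0.0]
finger_gap: 0.0549
grasp_force: 0.0
```

```bash
python3 - <<'E'
from h import *
cv2.imwrite("pics/w2.png",np.clip(255*(ctrl.get_image("wrist")[:,:,::-1]/255.)**.6,0,255).astype(np.uint8))
E
```

```text
(no output)
```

View pics/w2.png

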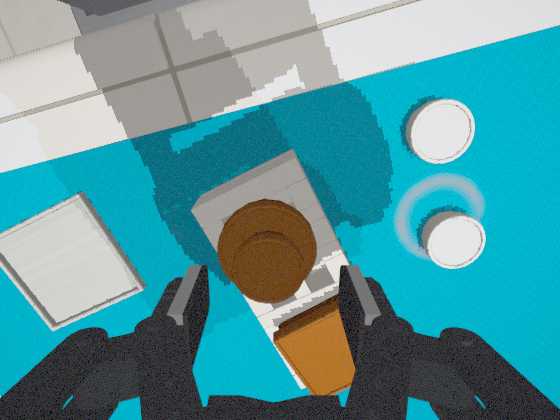

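The small dish is a lighter disc, about (268,266), on the round one. It sits slightly left of the finger midline at column 273.

```bash
python3 - <<'E'
from h import *
np.set_printoptions(precision=4,suppress=True)
p,R=yaw(); q=ray("wrist",(268.5,266),.062); print(q,p,R.T@(q-p)); print("fingers at tcp", proj(ctrl.calibration("wrist"),p))
a=np.linspace(0,6.28,60);c=ctrl.calibration("wrist")
for x,y in((.434,.220),(.434,.2185)):
    P=np.array([proj(c,(x+.017*np.cos(t),y+.017*np.sin(t),.062)) for t in a]);print(P.min(0),P.max(0))
im=cv2.cvtColor(cv2.imread("pics/w2.png"),cv2.COLOR_BGR2GRAY)
print(cv2.GaussianBlur(im,(5,5),0)[225:300:3,269]); print(cv2.GaussianBlur(im,(5,5),0)[268,220:320:3])
E
```

```text
[0.4334 0.2189 0.062 ] [0.435  0.2208 0.0725] [ 0.0011 -0.0022  0.0105]
fingers at tcp [273.3885 279.6514]
[234.1932 232.3544] [308.2614 298.8206]
[231.0579 233.1689] [305.0741 299.539 ]
[77 76 58 60 69 82 76 78 81 79 76 76 78 80 79 76 76 77 79 78 76 77 78 77
 78]
[ 83  80  75  80  76  75  77  76  76  80  79  78  78  77  77  76  77  78
  78  75  78  78  80  78  79  80  77  77  78  74  87 193 205 184]
```

In the tool's units: 0.012 m is 0.192, -0.002 m is -0.032.

>>> {"api": "jog_arm", "payload": {"rows": [{"x":0.016, "y":-0.032, "z":0.192}, {"z":0.16}, {}, {}], "jaw": 0.055}}

```text
clock: 2.72
position: [0.4331, 0.2187, 0.0493]
ee_rot: [0.132, 0.991, 0.0, 0.0]
contact_force: [0.2, 0.2, 0.1]
finger_gap: 0.0553
grasp_force: 0.0
```

>>> {"api": "jog_arm", "payload": {"rows": [{}, {}, {}, {}, {}], "jaw": 0.02, "force": 25}}

```text
clock: 3.35
position: [0.4332, 0.2187, 0.0497]
ee_rot: [0.131, 0.991, 0.0, 0.0]
contact_force: [-1.4, 0.1, 6.0]
finger_gap: 0.0327
grasp_force: 24.8
```

```bash
python3 - <<'E'
from h import *
np.set_printoptions(precision=4,suppress=True)
z=.007
for n,boxes in dict(scene=dict(smt=(240,229,270,252),rt=(298,199,334,223),sqt=(302,245,345,278),rk=(305,172,378,206)),side=dict(smt=(264,190,288,210),rt=(262,244,297,271),sqt=(203,208,243,240),rk=(258,275,336,326))).items():
    im=ctrl.get_image(n)[:,:,::-1]
    for k,(x0,y0,x1,y1) in boxes.items():
        cv2.imwrite(f"pics/_{n}_{k}.png",im[y0:y1,x0:x1]); g=cv2.cvtColor(im,cv2.COLOR_BGR2HSV)
        c=im[y0:y1,x0:x1].astype(int); bg=np.median(np.concatenate([c[0],c[-1],c[:,0],c[:,-1]]),0)
        m=(np.abs(c-bg).sum(2)>40).astype(np.uint8)*255
        m=cv2.morphologyEx(m,cv2.MORPH_CLOSE,np.ones((3,3)))
        h=max(cv2.findContours(m,0,1)[0],key=cv2.contourArea)
        w=np.array([ray(n,(u+x0,v+y0),z)[:2] for u,v in h[:,0]],np.float32)*1000
        r=cv2.minAreaRect(w); mm,rad=cv2.minEnclosingCircle(w); print(n,k,np.round(r[0],1),np.round(r[1],1),round(r[2],1),"circ",np.round(mm,1),round(rad,1))
E
```

```text
scene smt [606.5  95.5] [54.4 65. ] 29.4 circ [608.4  96.5] 33.0
scene rt [522.8 -86.6] [ 97.7 106.3] 25.7 circ [522.8 -86.6] 72.2
scene sqt [427.9  85.8] [100.6 109.2] 25.3 circ [427.9  85.8] 74.3
scene rk [ 431.2 -226. ] [243.9 111.7] 77.3 circ [ 473.1 -235.5] 122.4
side smt [606.   89.9] [57.2 51.8] 62.1 circ [605.2  90.4] 29.4
side rt [521.8 -91.7] [75.5 73.5] 20.5 circ [521.  -90.9] 42.5
side sqt [425.4  89.9] [114.6 104.1] 67.4 circ [420.5 100.6] 65.7
side rk [ 499.  -231.6] [101.8 164.7] 76.3 circ [ 500.5 -226.5] 92.0
```

In the tool's units: -0.005 m is -0.08.

>>> {"api": "jog_arm", "payload": {"rows": [{}, {}, {"z":-0.08}, {}, {}], "jaw": 0.055}}

```text
clock: 4.08
position: [0.433, 0.2187, 0.0543]
ee_rot: [0.131, 0.991, -0.0, 0.0]
contact_force: [0.0, 0.5, -0.3]
finger_gap: 0.0547
grasp_force: 0.0
```

>>> {"api": "jog_arm", "payload": {"rows": [{}, {}, {}, {}, {}], "jaw": 0.02, "force": 25}}

```text
clock: 4.7
position: [0.433, 0.2187, 0.0544]
ee_rot: [0.132, 0.991, 0.0, 0.0]
contact_force: [-1.5, -0.3, 4.6]
finger_gap: 0.0321
grasp_force: 24.7
```

>>> {"api": "jog_arm", "payload": {"rows": [{"z":-0.08}, {"z":-0.32}, {"z":-0.64}, {"z":-0.48}, {}]}}

```text
clock: 5.32
position: [0.434, 0.2189, 0.151]
ee_rot: [0.131, 0.991, 0.001, 0.002]
contact_force: [0.1, 0.1, 0.0]
finger_gap: 0.0322
grasp_force: 25.0
```

In the tool's units: -0.05 m is -0.8, -0.019 m is -0.304.

>>> {"api": "jog_arm", "payload": {"rows": [{"x":-0.32, "y":-0.128}, {"x":-0.64, "y":-0.24}, {"x":-0.8, "y":-0.304}, {"x":-0.8, "y":-0.304}, {"x":-0.4592, "y":-0.1728}, {"x":-0.16, "y":-0.064}, {}, {}]}}

```text
clock: 6.32
position: [0.6043, 0.0944, 0.1491]
ee_rot: [0.131, 0.991, 0.0, -0.0]
contact_force: [0.5, 1.4, -0.5]
finger_gap: 0.0325
grasp_force: 25.0
```

```bash
python3 - <<'E'
from h import *
np.set_printoptions(precision=4,suppress=True)
p,R=yaw();print(R,proj(ctrl.calibration("wrist"),p),proj(ctrl.calibration("wrist"),(.606,.094,.005)))
cv2.imwrite("pics/w3.png",ctrl.get_image("wrist")[:,:,::-1])
E
```

```text
[[-0.9657  0.2598 -0.0007]
 [ 0.2598  0.9657  0.0001]
 [ 0.0007 -0.0001 -1.    ]] [273.3731 279.6583] [273.4966 191.0563]
```

View pics/w3.png

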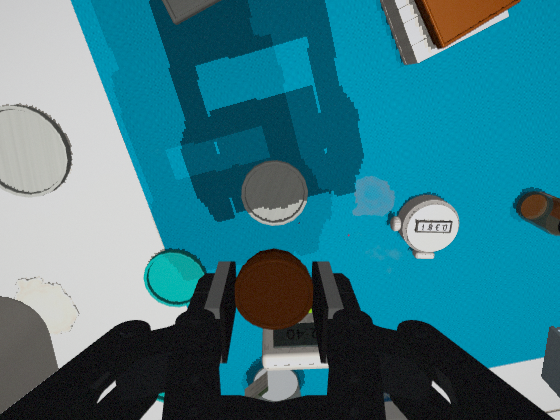

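The dish is held level between the fingers at (275,290), and the small steel tray's rim is centred at (275,193). The tally at (430,225) is clear. The timer at (295,345) needs checking for clearance.

```bash
python3 - <<'E'
from h import *
np.set_printoptions(precision=4,suppress=True)
p,R=yaw();im=cv2.imread("pics/w3.png");hsv=cv2.cvtColor(im,cv2.COLOR_BGR2HSV)
m=cv2.inRange(hsv,(0,0,30),(180,110,255));k=np.zeros_like(m);k[155:228,238:311]=m[155:228,238:311]
c=max(cv2.findContours(k,0,1)[0],key=cv2.contourArea);e=cv2.fitEllipse(cv2.convexHull(c))
q=ray("wrist",e[0],.006);print(e,q,R.T@(q-p))
for z in(0,.05):print(ray("wrist",(265,365),z),ray("wrist",(330,365),z))
q=ray("wrist",(36,150),.006);print("round tray",q)
E
```

```text
((273.9970397949219, 192.53298950195312), (65.24089050292969, 66.48477172851562), 95.2519302368164) [0.6072 0.0942 0.006 ] [-0.0028  0.0005  0.1433]
[0.7741 0.0404 0.    ] [0.7904 0.1009 0.    ]
[0.7316 0.0533 0.05  ] [0.7451 0.1034 0.05  ]
round tray [ 0.5264 -0.0745  0.006 ]
```

In the tool's units: 0.045 m is 0.72, -0.0025 m is -0.04.

>>> {"api": "jog_arm", "payload": {"rows": [{"x":-0.04, "y":0.008, "z":0.48}, {"z":0.72}, {"z":0.56}, {"z":0.24}, {"z":0.128}, {}, {"z":0.048}, {}]}}

```text
clock: 7.38
position: [0.6078, 0.0935, 0.0138]
ee_rot: [0.132, 0.991, 0.0, 0.0]
contact_force: [0.6, 0.6, -0.1]
finger_gap: 0.0325
grasp_force: 25.0
```

In the tool's units: 0.0015 m is 0.024, 0.001 m is 0.016.

>>> {"api": "jog_arm", "payload": {"rows": [{"z":0.024}, {}, {"z":0.016}, {}]}}

```text
clock: 7.88
position: [0.6076, 0.0935, 0.0107]
ee_rot: [0.132, 0.991, -0.0, -0.0]
contact_force: [-0.7, 0.9, -0.2]
finger_gap: 0.0322
grasp_force: 25.0
```

In the tool's units: 0.001 m is 0.016.

>>> {"api": "jog_arm", "payload": {"rows": [{"z":0.016}, {}]}}

```text
clock: 8.12
position: [0.6077, 0.0935, 0.0101]
ee_rot: [0.132, 0.991, -0.0, 0.0]
contact_force: [-0.5, 0.2, 3.2]
finger_gap: 0.0324
grasp_force: 25.3
```

>>> {"api": "jog_arm", "payload": {"rows": [{"z":0.016}, {}]}}

```text
clock: 8.38
position: [0.6078, 0.0935, 0.01]
ee_rot: [0.131, 0.991, -0.0, 0.0]
contact_force: [-5.3, -0.4, 11.6]
finger_gap: 0.0322
grasp_force: 26.0
```

In the tool's units: -0.05 m is -0.8, -0.01 m is -0.16.

>>> {"api": "jog_arm", "payload": {"rows": [{"z":-0.016}, {}, {}, {"z":-0.32}, {"z":-0.8}, {"z":-0.8}, {"z":-0.16}, {}], "jaw": 0.055}}

```text
clock: 9.38
position: [0.6077, 0.0935, 0.1407]
ee_rot: [0.132, 0.991, 0.0, 0.001]
contact_force: [1.0, 0.5, -0.7]
finger_gap: 0.0552
grasp_force: 0.0
```

```bash
python3 - <<'E'
from h import *
np.set_printoptions(precision=4,suppress=True)
im=ctrl.get_image("wrist")[:,:,::-1];c=ctrl.calibration("wrist");cv2.imwrite("pics/w4.png",im)
m=cv2.inRange(cv2.cvtColor(im,cv2.COLOR_BGR2HSV),(0,110,20),(20,255,255));m[:,:180]=0;m[:,380:]=0;m[:120]=0;m[300:]=0
h=max(cv2.findContours(m,0,1)[0],key=cv2.contourArea);e=cv2.fitEllipse(h);print(e,ray("wrist",e[0],.0185,c))
E
```

```text
((273.368408203125, 198.9441680908203), (43.567718505859375, 43.62537384033203), 73.54791259765625) [0.6082 0.0932 0.0185]
```

>>> {"api": "jog_arm", "payload": {"rows": [{"x":0.48, "y":0.176}, {"x":0.8, "y":0.32}, {"x":0.832, "y":0.32}, {"x":0.672, "y":0.24}, {"x":0.456, "y":0.16}, {}, {}], "jaw": 0.07}}

```text
clock: 10.3
position: [0.4322, 0.2193, 0.1392]
ee_rot: [0.132, 0.991, -0.0, -0.0]
contact_force: [0.5, -0.1, -1.3]
finger_gap: 0.07
grasp_force: 0.0
```

```bash
python3 - <<'E'
from h import *
np.set_printoptions(precision=4,suppress=True)
im=ctrl.get_image("wrist")[:,:,::-1];c=ctrl.calibration("wrist");cv2.imwrite("pics/w5.png",im);p,R=yaw();print(R)
m=cv2.inRange(cv2.cvtColor(im,cv2.COLOR_BGR2HSV),(0,110,20),(20,255,255));m[:,:180]=0;m[:,380:]=0
for h in cv2.findContours(m,0,1)[0]:
    if cv2.contourArea(h)<800: continue
    e=cv2.fitEllipse(h);q=ray("wrist",e[0],.045,c);print(e,q,R.T@(q-p))
E
```

```text
[[-0.9652  0.2614 -0.0008]
 [ 0.2614  0.9652 -0.0003]
 [ 0.0007 -0.0005 -1.    ]]
((320.02685546875, 287.92681884765625), (75.8670654296875, 76.98140716552734), 61.986427307128906) [0.4995 0.2359 0.045 ] [-0.0604  0.0338  0.0942]
((271.6839294433594, 209.22564697265625), (70.6419448852539, 72.40042114257812), 90.43746185302734) [0.4322 0.218  0.045 ] [-0.0002 -0.0012  0.0943]
```

```bash
python3 -c "
import cv2,numpy as np
a=cv2.resize(cv2.imread('pics/w4.png'),(400,300));b=cv2.resize(cv2.imread('pics/w5.png'),(400,300));cv2.imwrite('pics/w45.png',np.hstack([a,b]))"
```

```text
(no output)
```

View pics/w45.png

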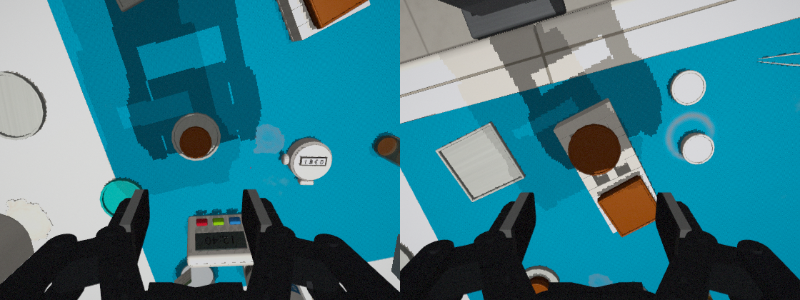

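Left: the small dish sits in its tray, 1 mm off centre. Right: the round dish is at about (272,209) full-scale, free of the small dish and 1 mm from the tool axis.

In the tool's units: 0.04 m is 0.64, -0.001 m is -0.016.

>>> {"api": "jog_arm", "payload": {"rows": [{"y":-0.016, "z":0.64}, {"z":0.64}, {"z":0.24}, {"z":0.12}, {}, {}], "jaw": 0.07}}

```text
clock: 11.1
position: [0.4323, 0.2188, 0.0382]
ee_rot: [0.132, 0.991, 0.0, 0.001]
contact_force: [0.9, -0.3, -0.5]
finger_gap: 0.0698
grasp_force: 0.0
```

>>> {"api": "jog_arm", "payload": {"rows": [{}, {}, {}, {}, {}], "jaw": 0.035, "force": 25}}

```text
clock: 11.72
position: [0.4321, 0.2189, 0.0382]
ee_rot: [0.131, 0.991, 0.0, 0.001]
contact_force: [-1.8, -0.5, 6.3]
finger_gap: 0.0485
grasp_force: 24.7
```

In the tool's units: -0.049 m is -0.784, -0.0235 m is -0.376.

>>> {"api": "jog_arm", "payload": {"rows": [{"z":-0.16}, {"z":-0.48}, {"z":-0.64}, {"z":-0.32}, {"x":-0.216, "y":-0.352}, {"x":-0.4, "y":-0.656}, {"x":-0.48, "y":-0.784}, {"x":-0.48, "y":-0.784}, {"x":-0.48, "y":-0.784}, {"x":-0.376, "y":-0.608}, {"x":-0.24, "y":-0.3968}, {}]}}

```text
clock: 13.22
position: [0.522, -0.0897, 0.1377]
ee_rot: [0.133, 0.991, -0.0, 0.0]
contact_force: [-0.7, 0.8, -1.4]
finger_gap: 0.0482
grasp_force: 26.0
```

>>> {"api": "jog_arm", "payload": {"rows": [{}]}}

```text
clock: 13.35
position: [0.5215, -0.0875, 0.1376]
ee_rot: [0.131, 0.991, 0.0, -0.0]
contact_force: [-0.3, 0.3, -0.2]
finger_gap: 0.0481
grasp_force: 26.1
```

```bash
python3 - <<'E'
from h import *
np.set_printoptions(precision=4,suppress=True)
p,R=yaw();c=ctrl.calibration("wrist");im=ctrl.get_image("wrist")[:,:,::-1];cv2.imwrite("pics/w6.png",im);print(R[:2,:2],proj(c,(.522,-.088,.005)))
E
```

```text
[[-0.9655  0.2604]
 [ 0.2604  0.9655]] [272.9523 193.7158]
```

View pics/w6.png

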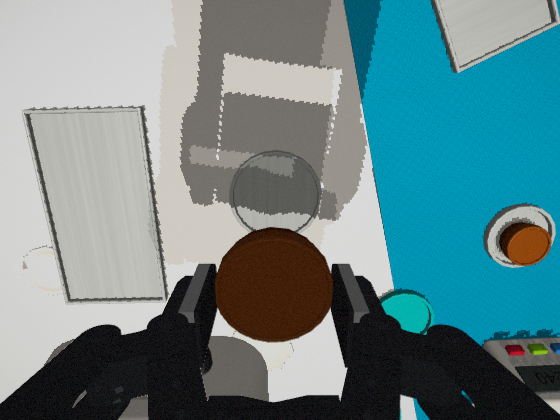

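The round dish is held level at (274,284), above the round tray whose rim centre is about (275,194). The long tray's rim corners are (24,110), (144,106), (166,300) and (68,302).

In the tool's units: 0.045 m is 0.72, 0.03 m is 0.48.

```bash
python3 - <<'E'
from h import *
np.set_printoptions(precision=4,suppress=True)
p,R=yaw();q=ray("wrist",(275.5,194.5),.006);print(q,R.T@(q-p))
r=[ray("wrist",x,.007)[:2] for x in((24,110),(144,106),(166,300),(68,302))]
print(np.mean(r,0),[np.degrees(np.arctan2(*(b-a)[::-1])) for a,b in zip(r,r[1:]+r[:1])],[np.linalg.norm(b-a) for a,b in zip(r,r[1:]+r[:1])])
E
```

```text
[ 0.5229 -0.086   0.006 ] [-0.0009  0.0016  0.1315]
[ 0.5017 -0.2204] [np.float64(76.76349763970094), np.float64(-14.64834808769133), np.float64(-103.73646211052198), np.float64(166.33468565658757)] [np.float64(0.08597658125585622), np.float64(0.1587891632149512), np.float64(0.08324999766978763), np.float64(0.15801895750096503)]
```

>>> {"api": "jog_arm", "payload": {"rows": [{"y":0.032, "z":0.48}, {"z":0.72}, {"z":0.48}, {"z":0.192}, {"z":0.064}, {}, {}]}}

```text
clock: 14.28
position: [0.5228, -0.0864, 0.0172]
ee_rot: [0.131, 0.991, -0.0, 0.001]
contact_force: [-0.5, -0.3, -0.8]
finger_gap: 0.0485
grasp_force: 26.1
```

In the tool's units: 0.003 m is 0.048, 0.001 m is 0.016.

>>> {"api": "jog_arm", "payload": {"rows": [{"z":0.048}, {}, {"z":0.016}, {}]}}

```text
clock: 14.78
position: [0.5223, -0.0863, 0.0122]
ee_rot: [0.132, 0.991, 0.0, -0.0]
contact_force: [-0.1, 0.9, -0.1]
finger_gap: 0.0485
grasp_force: 26.1
```

>>> {"api": "jog_arm", "payload": {"rows": [{"z":0.016}, {}]}}

```text
clock: 15.02
position: [0.5224, -0.0863, 0.0119]
ee_rot: [0.131, 0.991, -0.0, 0.0]
contact_force: [-2.9, -0.3, 5.5]
finger_gap: 0.048
grasp_force: 26.7
```

In the tool's units: -0.05 m is -0.8, -0.02 m is -0.32.

>>> {"api": "jog_arm", "payload": {"rows": [{"z":-0.016}, {}, {}, {"z":-0.32}, {"z":-0.8}, {"z":-0.8}, {"z":-0.32}, {}], "jaw": 0.068}}

```text
clock: 16.02
position: [0.5228, -0.0864, 0.1533]
ee_rot: [0.131, 0.991, -0.0, 0.001]
contact_force: [0.1, -0.4, -0.6]
finger_gap: 0.068
grasp_force: 0.0
```

```bash
python3 - <<'E'
from h import *
np.set_printoptions(precision=4,suppress=True)
im=ctrl.get_image("wrist")[:,:,::-1];c=ctrl.calibration("wrist");cv2.imwrite("pics/w7.png",im)
m=cv2.inRange(cv2.cvtColor(im,cv2.COLOR_BGR2HSV),(0,110,20),(20,255,255));m[:,:180]=0;m[:,380:]=0;m[:120]=0;m[300:]=0
h=max(cv2.findContours(m,0,1)[0],key=cv2.contourArea);e=cv2.fitEllipse(h);print(e,ray("wrist",e[0],.0205,c))
E
```

```text
((273.4947814941406, 191.4354248046875), (61.6963005065918, 62.859256744384766), 85.58642578125) [ 0.5207 -0.0858  0.0205]
```

>>> {"api": "jog_arm", "payload": {"rows": [{"x":0.16, "y":0.464}, {"x":0.272, "y":0.8}, {"x":0.32, "y":0.928}, {"x":0.32, "y":0.928}, {"x":0.288, "y":0.88}, {"x":0.176, "y":0.56}, {"x":0.128, "y":0.336}, {"yaw":-0.0286}, {"yaw":-0.0286}, {"yaw":-0.0286}, {}, {}], "jaw": 0.075}}

```text
clock: 17.58
position: [0.5014, 0.2362, 0.1514]
ee_rot: [-0.136, 0.991, -0.0, -0.001]
contact_force: [0.2, 0.3, -0.9]
finger_gap: 0.0748
grasp_force: 0.0
```

```bash
python3 - <<'E'
from h import *
np.set_printoptions(precision=4,suppress=True)
im=ctrl.get_image("wrist")[:,:,::-1];c=ctrl.calibration("wrist");cv2.imwrite("pics/w8.png",im);p,R=yaw();print(R)
m=cv2.inRange(cv2.cvtColor(im,cv2.COLOR_BGR2HSV),(0,110,20),(20,255,255));m[:,:180]=0;m[:,380:]=0
for h in cv2.findContours(m,0,1)[0]:
    if cv2.contourArea(h)<800: continue
    e=cv2.minAreaRect(h);q=ray("wrist",e[0],.044,c);print(e,q,R.T@(q-p))
a=cv2.resize(cv2.imread('pics/w7.png'),(400,300));b=cv2.resize(im,(400,300));cv2.imwrite('pics/w78.png',np.hstack([a,b]))
E
```

```text
[[-0.9629 -0.27   -0.001 ]
 [-0.27    0.9629 -0.0002]
 [ 0.0011  0.     -1.    ]]
((274.0, 204.5), (69.0, 72.0), 90.0) [0.5024 0.237  0.044 ] [-0.0013  0.0005  0.1077]
```

View pics/w78.png

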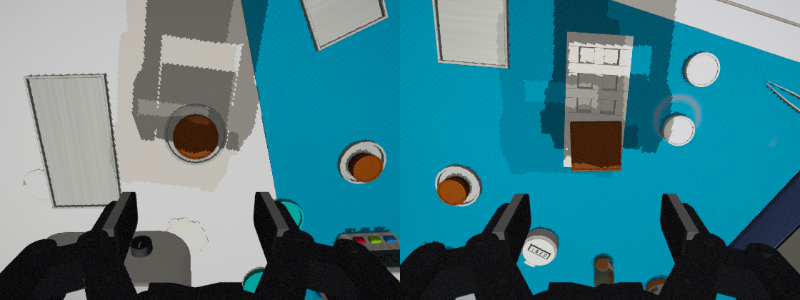

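The left picture shows the round dish centred in its tray. The right one shows the tool aligned with the square dish at (274,204) full-scale, with the bystanders well clear.

In the tool's units: 0.045 m is 0.72, -0.001 m is -0.016.

>>> {"api": "jog_arm", "payload": {"rows": [{"x":-0.016, "y":0.008, "z":0.72}, {"z":0.72}, {"z":0.24}, {"z":0.136}, {}, {}], "jaw": 0.07}}

```text
clock: 18.38
position: [0.5032, 0.2372, 0.04]
ee_rot: [-0.138, 0.99, 0.0, 0.001]
contact_force: [0.3, -0.3, 0.0]
finger_gap: 0.0703
grasp_force: 0.0
```

>>> {"api": "jog_arm", "payload": {"rows": [{}, {}, {}, {}, {}], "jaw": 0.035, "force": 25}}

```text
clock: 19.0
position: [0.5029, 0.2371, 0.0398]
ee_rot: [-0.138, 0.99, 0.0, 0.001]
contact_force: [-1.9, -1.8, 5.5]
finger_gap: 0.0485
grasp_force: 25.5
```

```bash
python3 - <<'E'
from h import *
p,R=yaw();im=cv2.imread("pics/w1.png")
# square tray corners, rim outer, first wrist view (pose then: .4391,.2202,.231)
print(R[:2,:2])
E
```

```text
[[-0.96207764 -0.27277257]
 [-0.2727725   0.96207853]]
```

In the tool's units: -0.04 m is -0.64, -0.033 m is -0.528.

>>> {"api": "jog_arm", "payload": {"rows": [{"z":-0.16}, {"z":-0.48}, {"z":-0.64}, {"z":-0.32}, {"x":0.272, "y":-0.304}, {"x":0.48, "y":-0.528}, {"x":0.48, "y":-0.528}, {"x":0.384, "y":-0.416}, {"x":0.192, "y":-0.208}, {}, {}]}}

```text
clock: 20.38
position: [0.428, 0.0873, 0.1391]
ee_rot: [-0.138, 0.99, -0.0, 0.0]
contact_force: [-0.1, 0.2, 0.4]
finger_gap: 0.049
grasp_force: 26.1
```

```bash
python3 - <<'E'
from h import *
np.set_printoptions(precision=4,suppress=True)
p,R=yaw();c=ctrl.calibration("wrist");im=ctrl.get_image("wrist")[:,:,::-1];cv2.imwrite("pics/w9.png",im);print(R[:2,:2],proj(c,(.428,.087,.005)))
E
```

```text
[[-0.9621 -0.2728]
 [-0.2728  0.9621]] [272.922  192.1082]
```

View pics/w9.png

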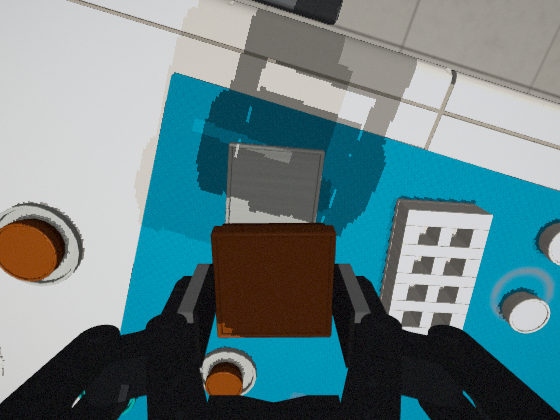

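The square dish is held at (274,281). The tray's far corners are (230,144) and (324,150), so the tray is turned about 3.5° from the dish.

```bash
python3 - <<'E'
from h import *
np.set_printoptions(precision=4,suppress=True)
p,R=yaw()
a,b,l,r=[R.T@(ray("wrist",x,.007)-p) for x in((230,144),(324,150),(226.5,222),(318.5,222))]
d=(b-a)[:2];print(np.linalg.norm(d));d/=np.linalg.norm(d);n=np.array([-d[1],d[0]]);n*=-np.sign(n[0])
print("angles",np.degrees(np.arctan2(-d[0],d[1])),a,b,"centre tool",(a+b)[:2]/2+.036*n,l,r)
E
```

```text
0.06970092752291787
angles 3.669602689767587 [ 0.0378 -0.032   0.132 ] [0.0333 0.0376 0.132 ] centre tool [-0.0004  0.0005] [-0.0238 -0.037   0.132 ] [-0.0238  0.0357  0.132 ]
```

In the tool's units: 0.045 m is 0.72, 0.03 m is 0.48, 0.06 rad / 6.2832 = 0.0095.

>>> {"api": "jog_arm", "payload": {"rows": [{"y":0.008, "z":0.48, "yaw":0.0095}, {"z":0.72}, {"z":0.48}, {"z":0.192}, {"z":0.08}, {}, {"z":0.032}, {}]}}

```text
clock: 21.42
position: [0.4277, 0.0874, 0.0152]
ee_rot: [-0.108, 0.994, -0.0, 0.0]
contact_force: [-1.2, 0.1, -1.3]
finger_gap: 0.049
grasp_force: 26.1
```

>>> {"api": "jog_arm", "payload": {"rows": [{"z":0.016}, {}]}}

```text
clock: 21.68
position: [0.4275, 0.0874, 0.0138]
ee_rot: [-0.108, 0.994, -0.0, 0.0]
contact_force: [-0.1, -0.2, -0.4]
finger_gap: 0.0489
grasp_force: 26.1
```

In the tool's units: 0.001 m is 0.016.

>>> {"api": "jog_arm", "payload": {"rows": [{"z":0.016}, {}]}}

```text
clock: 21.92
position: [0.4275, 0.0874, 0.0133]
ee_rot: [-0.108, 0.994, -0.0, 0.0]
contact_force: [-2.9, -0.4, 9.5]
finger_gap: 0.0487
grasp_force: 27.0
```

>>> {"api": "jog_arm", "payload": {"rows": [{"z":0.008}, {}]}}

```text
clock: 22.18
position: [0.4276, 0.0874, 0.0132]
ee_rot: [-0.108, 0.994, -0.0, 0.0]
contact_force: [-5.4, 0.0, 18.7]
finger_gap: 0.049
grasp_force: 27.8
```

The manual's scale: shifts go in shares of 62.5 mm and turns go in shares of 2 pi rad. Converting my numbers, -0.05 m is -0.8, -0.02 m is -0.32.

>>> {"api": "jog_arm", "payload": {"rows": [{"z":-0.016}, {}, {}, {"z":-0.32}, {"z":-0.8}, {"z":-0.8}, {"z":-0.32}, {}], "jaw": 0.066}}

```text
clock: 23.18
position: [0.428, 0.0874, 0.1541]
ee_rot: [-0.108, 0.994, -0.0, 0.001]
contact_force: [-0.8, -0.2, -0.9]
finger_gap: 0.0659
grasp_force: 0.0
```

```bash
python3 - <<'E'
from h import *
np.set_printoptions(precision=4,suppress=True)
im=ctrl.get_image("wrist")[:,:,::-1];c=ctrl.calibration("wrist");cv2.imwrite("pics/w10.png",im)
m=cv2.inRange(cv2.cvtColor(im,cv2.COLOR_BGR2HSV),(0,110,20),(20,255,255));m[:,:180]=0;m[:,380:]=0;m[:120]=0;m[300:]=0
h=max(cv2.findContours(m,0,1)[0],key=cv2.contourArea);e=cv2.minAreaRect(h);print(e,ray("wrist",e[0],.0195,c))
E
```

```text
((273.5, 189.5), (63.0, 65.0), 90.0) [0.4249 0.087  0.0195]
```

>>> {"api": "jog_arm", "payload": {"rows": [{"x":-0.16, "y":0.32}, {"x":-0.32, "y":0.576}, {"x":-0.32, "y":0.64}, {"x":-0.192, "y":0.352}, {"x":-0.096, "y":0.16}, {}, {}], "jaw": 0.085}}

```text
clock: 24.1
position: [0.4662, 0.2262, 0.1529]
ee_rot: [-0.107, 0.994, -0.0, -0.0]
contact_force: [-0.5, -0.2, 0.1]
finger_gap: 0.0849
grasp_force: 0.0
```

```bash
python3 - <<'E'
from h import *
np.set_printoptions(precision=4,suppress=True)
im=ctrl.get_image("wrist")[:,:,::-1];c=ctrl.calibration("wrist");cv2.imwrite("pics/w11.png",im);p,R=yaw();print(R[:2,:2],p)
print([proj(c,(.4666+a*.978-b*.208,.2278+a*.208+b*.978,.028)) for a,b in((-.0675,-.031),(-.0675,.031),(.0675,.031),(.0675,-.031))])
a=cv2.resize(cv2.imread('pics/w10.png')[100:320,130:430],(300,220));cv2.imwrite('pics/w1011.png',np.hstack([a,im[80:300,100:460]]))
E
```

```text
[[-0.9769 -0.2135]
 [-0.2135  0.9769]] [0.4663 0.2262 0.1531]
[array([231.5181, 103.5338]), array([320.5928, 104.033 ]), array([313.0459, 276.4555]), array([236.532 , 276.0811])]
```

View pics/w1011.png

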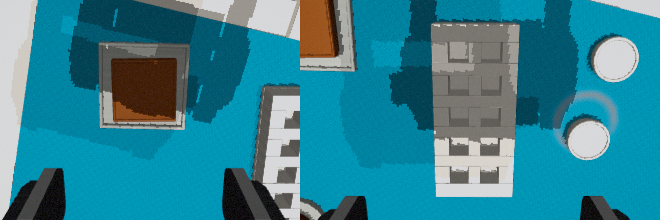

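The square dish lies flat in its tray, 3 mm off. The bare rack's top corners match the prediction to about 1–2 px.

>>> {"api": "jog_arm", "payload": {"rows": [{"y":0.024, "z":0.72}, {"z":0.72}, {"z":0.56}, {"z":0.16}, {"z":0.048}, {}, {}], "jaw": 0.085}}

```text
clock: 25.02
position: [0.4667, 0.2286, 0.0163]
ee_rot: [-0.108, 0.994, 0.0, 0.001]
contact_force: [0.4, -0.0, -0.5]
finger_gap: 0.0851
grasp_force: 0.0
```

>>> {"api": "jog_arm", "payload": {"rows": [{}, {}, {}, {}, {}], "jaw": 0.045, "force": 30}}

```text
clock: 25.65
position: [0.4663, 0.2285, 0.016]
ee_rot: [-0.108, 0.994, 0.0, 0.0]
contact_force: [-1.4, 0.1, 5.5]
finger_gap: 0.0611
grasp_force: 32.4
```

In the tool's units: -0.058 m is -0.928, -0.055 m is -0.88.

>>> {"api": "jog_arm", "payload": {"rows": [{"z":-0.16}, {"z":-0.48}, {"z":-0.72}, {"z":-0.48}, {"x":0.048, "y":-0.36}, {"x":0.096, "y":-0.72}, {"x":0.128, "y":-0.928}, {"x":0.128, "y":-0.928}, {"x":0.128, "y":-0.928}, {"x":0.128, "y":-0.928}, {"x":0.128, "y":-0.928}, {"x":0.112, "y":-0.88}]}}

```text
clock: 27.15
position: [0.4998, -0.1885, 0.131]
ee_rot: [-0.108, 0.994, -0.0, 0.0]
contact_force: [1.5, 0.2, -0.9]
finger_gap: 0.0608
grasp_force: 33.2
```

>>> {"api": "jog_arm", "payload": {"rows": [{"x":0.08, "y":-0.552}, {"yaw":0.0159}, {"yaw":0.0239}, {"yaw":0.0207}, {"yaw":0.0119}, {}, {}]}}

```text
clock: 28.02
position: [0.5024, -0.2212, 0.1305]
ee_rot: [0.118, 0.993, -0.0, 0.0]
contact_force: [-0.7, -0.6, -0.6]
finger_gap: 0.0608
grasp_force: 33.2
```

```bash
python3 - <<'E'
from h import *
np.set_printoptions(precision=4,suppress=True)
p,R=yaw();c=ctrl.calibration("wrist");im=ctrl.get_image("wrist")[:,:,::-1];cv2.imwrite("pics/w12.png",im);print(p,R[:2,:2],[proj(c,(.502+a*.971+b*.240,-.221-a*.240+b*.971,.007)) for a,b in((-.0805,-.043),(-.0805,.043),(.0805,.043))])
E
```

```text
[ 0.5024 -0.2212  0.1305] [[-0.972   0.2351]
 [ 0.2351  0.972 ]] [array([210.8607,  82.0366]), array([337.3945,  82.6746]), array([325.7542, 290.3729])]
```

View pics/w12.png

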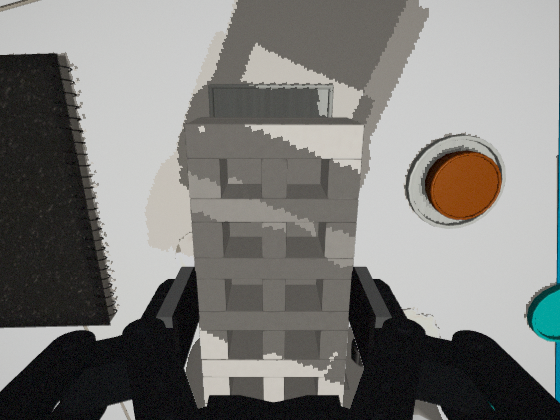

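The rack is held level. The tray's far rim corners are at (209,88) and (334,85), so it needs about −3 mm along tool x and −2 mm along tool y.

In the tool's units: 0.04 m is 0.64, 0.03 m is 0.48, -0.02 rad / 6.2832 = -0.0032.

>>> {"api": "jog_arm", "payload": {"rows": [{"x":-0.048, "y":-0.032, "z":0.48, "yaw":-0.0032}, {"z":0.64}, {"z":0.4}, {"z":0.16}, {"z":0.064}, {}, {"z":0.016}, {}]}}

```text
clock: 29.08
position: [0.505, -0.224, 0.0207]
ee_rot: [0.109, 0.994, -0.0, 0.0]
contact_force: [-0.2, -0.3, 0.3]
finger_gap: 0.0611
grasp_force: 33.2
```

>>> {"api": "jog_arm", "payload": {"rows": [{"z":0.016}, {}]}}

```text
clock: 29.32
position: [0.5048, -0.2238, 0.0193]
ee_rot: [0.109, 0.994, 0.0, -0.0]
contact_force: [-0.3, 0.2, -0.1]
finger_gap: 0.0606
grasp_force: 33.2
```

>>> {"api": "jog_arm", "payload": {"rows": [{"z":0.016}, {}]}}

```text
clock: 29.58
position: [0.5048, -0.2238, 0.0182]
ee_rot: [0.109, 0.994, 0.0, -0.0]
contact_force: [-0.2, -0.1, -1.1]
finger_gap: 0.0611
grasp_force: 33.2
```

>>> {"api": "jog_arm", "payload": {"rows": [{"z":0.016}, {}]}}

```text
clock: 29.82
position: [0.5049, -0.2239, 0.0176]
ee_rot: [0.109, 0.994, -0.0, 0.0]
contact_force: [-1.0, 0.7, 4.6]
finger_gap: 0.061
grasp_force: 33.6
```

In the tool's units: -0.06 m is -0.96, -0.05 m is -0.8.

>>> {"api": "jog_arm", "payload": {"rows": [{"z":-0.008}, {}, {}, {}, {"z":-0.32}, {"z":-0.8}, {"z":-0.96}, {"x":0.48, "z":-0.96}, {"x":0.8, "z":-0.32}, {"x":0.48}, {}, {}], "jaw": 0.083}}

```text
clock: 31.32
position: [0.3999, -0.2007, 0.2237]
ee_rot: [0.109, 0.994, -0.0, 0.0]
contact_force: [0.6, -0.0, 0.0]
finger_gap: 0.083
grasp_force: 0.0
```

```bash
python3 - <<'E'
from h import *
cv2.imwrite("pics/w13.png",ctrl.get_image("wrist")[:,:,::-1])
E
```

```text
(no output)
```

View pics/w13.png

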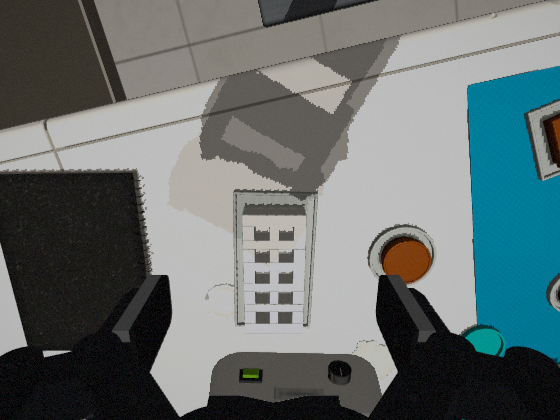

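The rack is inside the long tray. Tray rim corners are (235,192), (317,192), (308,326) and (237,326), and the rack's top face runs from about row 214 to 333. I'll check the offset numerically.

```bash
python3 - <<'E'
from h import *
np.set_printoptions(precision=4,suppress=True)
t=[ray("wrist",x,.007)[:2] for x in((235,191),(317,192),(308,326),(237,326))]
print("tray",np.mean(t,0),[np.linalg.norm(t[i]-t[i-1]) for i in range(4)])
for v in(205,214):
    r=[ray("wrist",x,.0305)[:2] for x in((242,v),(306,v),(303,333),(244,333))]
    print("rack",v,np.mean(r,0),[np.linalg.norm(r[i]-r[i-1]) for i in range(4)], np.mean(r,0)-np.mean(t,0))
b=cv2.imread("pics/w13.png")[170:345,210:345];cv2.imwrite("pics/w13c.png",cv2.resize(b,None,fx=3.4,fy=3.4,interpolation=cv2.INTER_CUBIC))
E
```

```text
tray [ 0.5009 -0.2223] [np.float64(0.16031179828920103), np.float64(0.08249654507806715), np.float64(0.1592973764622909), np.float64(0.0810382288850442)]
rack 205 [ 0.4999 -0.2225] [np.float64(0.14482371845785488), np.float64(0.06089068737168253), np.float64(0.14481473562124056), np.float64(0.06337669139125326)] [-0.001  -0.0002]
rack 214 [ 0.5043 -0.2235] [np.float64(0.13572997703353898), np.float64(0.06138395350849786), np.float64(0.13572215883105196), np.float64(0.06337669139125326)] [ 0.0034 -0.0012]
```

View pics/w13c.png

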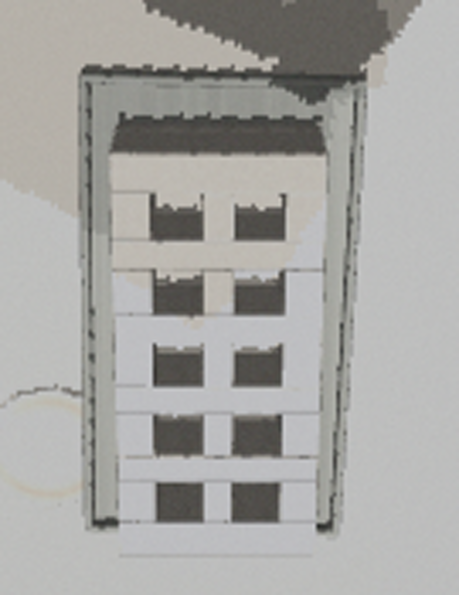

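The rack lies flat inside the tray, about 3.5 mm off centre, so I'm handing the job in.

```bash
python3 -c "
from workcell import ctrl
print(ctrl.job_done())"
```

```text
the job is handed in; nothing more can be done
None
```

The three dishes and the rack are each in their own tray, about 4 mm or less off centre by the wrist camera; the arm stayed clear of the bottle and tally, and I handed the job in at about 31 s, with no verdict returned.

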